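# Shut the cable raceway's cover flaps in one fingertip pass

## Task

Draw your closed fingertips along the top of the curved grey cable raceway in one pass, from the red flap at its start to the blue flap at its other end, pressing each of its four hinged flaps down flat in turn. Press lightly, stay on or close above the raceway until the last flap is shut, and do not lift it, shift it or disturb the things around it.

Things in the scene. Friction and masses are not known exactly. Their poses are not given: they have to be found in the camera images.
- raceway: curved grey plastic cable raceway lying loose on the bench: four straight sections of 52 mm in a row, each turned 15 degrees to the left of the one before, 46 mm wide, 0.8 kg. Origin: on the bench under the middle of the row; own z up, own x from the red-flap end towards the other end. Each section carries one flap that hinges at the section's start (the side nearer the red end), its free end pointing along the row away from the red end, and folds down over it.
- flap1 (a joint): opening angle (rad) of the red flap, counted from the red end: 0 = shut flat, at most 0.6; stands open at 0.3 to 0.5 at the start. The flap is 40 mm from hinge to free end, 46 mm wide, 4 mm thick; a stiff hinge (about 0.045 N m of friction, no spring) lets it stay where it is left.
- flap1_root (a point): point fixed on the raceway above the hinge line of the red flap, on the centre line, at the height of the shut flap's upper face (34 mm above the bench)
- flap1_end (a point): point fixed on the raceway, on the centre line, 34 mm above the bench: where the free end of the red flap's upper face lies when the flap is shut; 40 mm from the flap's root point
- flap2 (a joint): opening angle (rad) of the second (blue) flap, counted from the red end: 0 = shut flat, at most 0.6; stands open at 0.3 to 0.5 at the start. The flap is 40 mm from hinge to free end, 46 mm wide, 4 mm thick; a stiff hinge (about 0.045 N m of friction, no spring) lets it stay where it is left.
- flap2_root (a point): point fixed on the raceway above the hinge line of the second (blue) flap, on the centre line, at the height of the shut flap's upper face (34 mm above the bench)
- flap2_end (a point): point fixed on the raceway, on the centre line, 34 mm above the bench: where the free end of the second (blue) flap's upper face lies when the flap is shut; 40 mm from the flap's root point
- flap3 (a joint): opening angle (rad) of the third (blue) flap, counted from the red end: 0 = shut flat, at most 0.6; stands open at 0.3 to 0.5 at the start. The flap is 40 mm from hinge to free end, 46 mm wide, 4 mm thick; a stiff hinge (about 0.045 N m of friction, no spring) lets it stay where it is left.
- flap3_root (a point): point fixed on the raceway above the hinge line of the third (blue) flap, on the centre line, at the height of the shut flap's upper face (34 mm above the bench)
- flap3_end (a point): point fixed on the raceway, on the centre line, 34 mm above the bench: where the free end of the third (blue) flap's upper face lies when the flap is shut; 40 mm from the flap's root point
- flap4 (a joint): opening angle (rad) of the last (blue) flap, counted from the red end: 0 = shut flat, at most 0.6; stands open at 0.3 to 0.5 at the start. The flap is 40 mm from hinge to free end, 46 mm wide, 4 mm thick; a stiff hinge (about 0.045 N m of friction, no spring) lets it stay where it is left.
- flap4_root (a point): point fixed on the raceway above the hinge line of the last (blue) flap, on the centre line, at the height of the shut flap's upper face (34 mm above the bench)
- flap4_end (a point): point fixed on the raceway, on the centre line, 34 mm above the bench: where the free end of the last (blue) flap's upper face lies when the flap is shut; 40 mm from the flap's root point
- meter: yellow and black multimeter lying on its back, 148x70x44 mm; a bystander, to be left alone. Origin: centre of its underside
- pliers: purple-handled pliers lying flat, 160x54x12 mm; a bystander, to be left alone. Origin: centre of its underside
- board: green circuit module, 58x85x11 mm; a bystander, to be left alone. Origin: centre of its underside
- marker: blue felt marker, 134x18x18 mm; a bystander, to be left alone. Origin: centre of its underside
- shell: black moulded connector shell, 34x50x16 mm; a bystander, to be left alone. Origin: centre of its underside
- nutdriver: orange-handled driver, 170x28x26 mm; a bystander, to be left alone. Origin: centre of its underside
Not all that is in view belongs to the job. There is more than one size of the raceway; the job needs the larger.

How it is judged:
By the outcome, as a careful person would: the job done as asked, in the order asked, and still so for the second after the job is handed in, with the robot touching nothing.
It also fails if it takes over 42 s, if anything falls off the work surface, if the arm or the gripper's body presses on something with over 40 N, if the wrist force passes 120 N, or if a joint passes its speed limit or range.

## Robot

A 6-joint arm with a two-finger parallel gripper is mounted at the origin on the work surface; the furniture and walls round the work are solid. World frame = base frame: x ahead of the robot, y to its left, z up, the work surface at z = 0. Lengths are in m, angles in rad, forces in N, time in s.
With the tool pointing down it reaches from about 0.4 to 0.825 m from the base axis. Payload 7 kg.
Tool frame: the origin (TCP) lies on the mounting face of the last link; the fingertips stand 178 mm ahead of it and the grasp point (between the pads) lies 159 mm ahead of it; z points along the fingers, y is the direction in which the jaws open and shut (so a half turn about z gives the same grasp; the last joint's range is limited). The gripper opens to 88 mm and grips with 3 to 60 N. Pads are 19 mm wide; open, the fingers measure 130 mm over their backs; the gripper's body (78 mm by 193 mm) begins 47 mm behind the grasp point.
Start: joints at [-1.034, 0.359, 0.012, 0, -1.224, -0.288], TCP at [0.166, -0.654, 0.405] pointing down, gripper open.
Joint ranges: [-3.07, 3.07], [-1.43, 2.12], [-1.02, 1.25], [-3.03, 1.67], [-3.05, -0], [-3.03, 3.03]. Speed limits (rad/s): [2.39, 2.39, 3.01, 3.14, 3.14, 3.14].

## Interface

Orientations are given as [roll, pitch, yaw] about the fixed x, y, z axes, in that order (R = Rz(yaw) Ry(pitch) Rx(roll)).
In Python, from station import * gives the robot as it stands.
- The arm moves only by the tool arm_command, never from a script. Its argument "targets" is a list of rows, each a list of 3 entries, a list of its own where there are three numbers: the turn, a rotation vector about the world's x, y, z in rad, then the shift along the world's x, y, z in mm, then the closure, from 0 (fully open) to 1 (shut). In form: [[[wx, wy, wz], [tx, ty, tz], fingers], ...]. A call has 1 to 8 rows; each row shifts and turns the commanded pose from where the row before left it; what a row does not reach is not made up. A row lasts 1/10 s, in which the tool goes at most 50 mm and 8.59 degrees, less where a joint would pass 70% of its speed; a pose out of reach is approached as far as the arm can. A call with a gripper value outside its range is refused whole. The fingers move at their own pace and stop on an object; "squeeze" is the grip in N (left out, the last holds). Time passes only in rows, so rows that do not move let the fingers close. It gives the time, the measured TCP pose, the force and the opening at its end, in the units of the state.
- get_state(): the state, without advancing time (a new reading comes with each control period).
- grab_frame(name): name is "scene" or "top"; returns (picture, depth): 420x560x3 uint8, red, green, blue; 420x560 float32, m along the optical axis (not along the pixel's ray), 0 where there is no reading.
- camera_params(name): a dict with "mtx" (3x3 intrinsics, pixels), "eye" and "orientation" of the camera in the world. Camera axes: x right, y down, z forward; pixel columns grow to the right and rows downward; lengths in m; the calibration is good to about 2 mm. A picture is of the moment at which its call begins. camera_params takes no time and is no camera call.
- job_done(): hands the job in, once; it reports no verdict.
The state is a dict: "t": time; "q": joint angles; "qd": joint speeds; "joint_efforts": joint torques, N m; "eef_pos": TCP position; "ee_rot": TCP orientation; "force": force on the tool from outside, world axes, zero at the start; "moment": the same for the moment, N m; "width": finger opening in m.
Only numpy, scipy, OpenCV 4.12 (cv2) and the standard library are available. Lean on these libraries where they do the work, as an engineer would, in place of code of your own. Each camera call takes 0.05 s, during which the arm holds its last target.

## Working session

There is one attempt and no reset: what is moved stays moved. The work goes in short steps, Python scripts to look and compute and a tool call to move; the robot and the scene stay as the last step left them, time stands still between calls to the robot, and variables do not carry over. Pictures are saved under pics/ and viewed, and the job is handed in when it is done.

Besides the shell and the picture viewer there is one more tool, called after "Call:" in YAML: its name, and indented under it one key for each argument. arm_command: Moves the arm, as the interface text tells. Its arguments: {"type":"object","properties":{"targets":{"type":"array"},"squeeze":{"type":"number"}},"required":["targets"]}

```bash
mkdir -p pics; python3 - <<'E'
from station import *
import cv2,numpy as np
s=get_state();print(s)
for n in("scene","top"):
    p,d=grab_frame(n);np.savez(f"{n}0.npz",p=p,d=d)
    cv2.imwrite(f"pics/{n}0.png",p[:,:,::-1]);print(n,camera_params(n),d.min(),d.max())
E
```

```text
{'t': 0.0, 'q': array([-1.03387910e+00,  3.59360946e-01,  1.10799167e-02, -3.27176387e-04,
       -1.22410446e+00, -2.88090275e-01]), 'qd': array([-6.77984472e-04, -3.10149835e-04, -1.18344148e-03,  6.92378399e-04,
       -6.01705143e-05,  3.51051870e-04]), 'joint_efforts': array([ 4.75655488e-04, -5.82716489e+01,  2.93056941e+01,  6.99678987e+00,
        7.00867851e-03, -1.89024017e-04]), 'eef_pos': array([ 0.16617223, -0.65402824,  0.40375254]), 'ee_rot': array([ 3.13998159e+00, -1.56661999e-04, -2.89287699e+00]), 'force': array([ 0.01170208, -0.10643928, -0.14412801]), 'moment': array([-0.02750889,  0.00379044, -0.01723976]), 'width': 0.08762970135490449}
scene {'mtx': array([[513.94786884,   0.        , 279.69763069],
       [  0.        , 513.94786884, 210.24819843],
       [  0.        ,   0.        ,   1.        ]]), 'eye': array([ 1.22504606, -0.74456595,  0.99230455]), 'orientation': array([-2.29814365,  0.01502869,  0.6994817 ])} 0.0 3.8161485
top {'mtx': array([[545.4046172 ,   0.        , 279.00708126],
       [  0.        , 545.4046172 , 212.34461825],
       [  0.        ,   0.        ,   1.        ]]), 'eye': array([0.2140021 , 0.04158056, 1.78026294]), 'orientation': array([-2.94299529e+00, -2.07545736e-03, -1.58282830e+00])} 0.0 2.8278122
```

View pics/scene0.png

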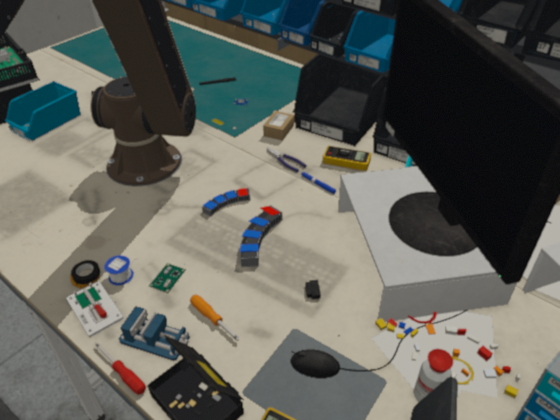

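View pics/top0.png

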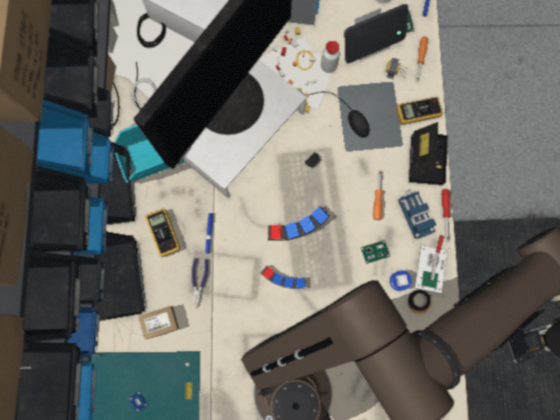

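Both views show two raceways. The one at top (298,224) / scene (262,235) looks larger. The one at top (285,279) / scene (226,200) looks smaller. I'll check their sizes and take close crops.

```bash
cat > h.py <<'E'
import numpy as np,cv2
from scipy.spatial.transform import Rotation as R
from station import camera_params
def ray(n,uv):
    c=camera_params(n);K=c["mtx"];uv=np.atleast_2d(uv).astype(float)
    d=np.c_[(uv-K[[0,1],[2,2]])/K[0,0],np.ones(len(uv))]
    return c["eye"],d@R.from_euler('xyz',c["orientation"]).as_matrix().T
def plane(n,uv,z):
    e,d=ray(n,uv);return e+d*((z-e[2])/d[:,2])[:,None]
def pts(n,uv,dep):
    e,d=ray(n,uv);return e+d*np.asarray(dep)[:,None]
def proj(n,X):
    c=camera_params(n);K=c["mtx"];p=(np.atleast_2d(X)-c["eye"])@R.from_euler('xyz',c["orientation"]).as_matrix()
    return p[:,:2]/p[:,2:]*K[0,0]+K[[0,1],[2,2]]
E
python3 - <<'E'
from h import *
T=np.load("top0.npz");S=np.load("scene0.npz")
def crop(z,x0,y0,x1,y1,k):
    return cv2.resize(z["p"][y0:y1,x0:x1,::-1],None,fx=k,fy=k,interpolation=cv2.INTER_CUBIC)
a=crop(T,255,195,345,295,6);cv2.imwrite("pics/ct.png",a)
cv2.imwrite("pics/cs.png",crop(S,190,180,300,275,6))
for n,z,b in(("top",T,(255,195,345,295)),("scene",S,(190,180,300,275))):
    hsv=cv2.cvtColor(z["p"],cv2.COLOR_RGB2HSV)
    red=((hsv[...,0]<10)|(hsv[...,0]>170))&(hsv[...,1]>150)&(hsv[...,2]>80)
    blue=(abs(hsv[...,0].astype(int)-110)<15)&(hsv[...,1]>130)&(hsv[...,2]>80)
    for nm,m in(("red",red),("blue",blue)):
        k=np.zeros_like(m,np.uint8);k[b[1]:b[3],b[0]:b[2]]=m[b[1]:b[3],b[0]:b[2]]
        N,l,st,ce=cv2.connectedComponentsWithStats(k)
        for i in range(1,N):
            if st[i,4]<15: continue
            v,u=np.nonzero(l==i);P=pts(n,np.c_[u,v],z["d"][v,u])
            print(n,nm,st[i],ce[i].round(1),np.median(P,0).round(4),"z",np.percentile(P[:,2],[5,95]).round(3), cv2.minAreaRect((P[:,:2]*1000).astype(np.float32)))
E
```

```text
top red [270 225  11  14 142] [275.3 231.8] [0.4993 0.0459 0.0426] z [0.032 0.054] ((368.3672180175781, 49.330291748046875), (32.424800872802734, 308.4934387207031), 89.22808837890625)
top red [263 267  11  12  77] [267.9 272.6] [0.3697 0.0714 0.0247] z [0.016 0.033] ((370.3427734375, 71.95343017578125), (27.198848724365234, 29.133739471435547), 49.696441650390625)
top blue [312 207  16  17 155] [319.6 215.3] [ 0.552  -0.0988  0.0423] z [0.033 0.052] ((554.562255859375, -100.0361328125), (42.95967483520508, 43.41586685180664), 43.66901779174805)
top blue [299 217  16  16 162] [306.7 224.6] [ 0.5231 -0.056   0.0426] z [0.032 0.05 ] ((522.2771606445312, -55.322723388671875), (45.42844772338867, 36.528934478759766), 27.485557556152344)
top blue [285 223  14  15 158] [291.7 230.1] [ 0.505  -0.0072  0.0418] z [0.032 0.051] ((504.7940368652344, -6.105777740478516), (43.9049072265625, 37.2739372253418), 12.640886306762695)
top blue [272 274  11  10  79] [277.3 278.6] [0.3498 0.0426 0.0246] z [0.017 0.031] ((350.6009521484375, 42.18198776245117), (28.66192054748535, 28.548011779785156), 67.0
[... 1007 characters left out ...]
0.0141  0.0232] z [0.019 0.027] ((761.9234619140625, -379.4313049316406), (61.98876953125, 1177.8709716796875), 48.734493255615234)
scene blue [250 217  19  10 112] [259.  221.1] [ 0.5108 -0.0059  0.0405] z [0.033 0.047] ((509.9289245605469, -3.5819053649902344), (41.6490592956543, 42.60209274291992), 14.162027359008789)
scene blue [243 230  19   9 126] [252.  233.7] [ 0.5285 -0.0541  0.0406] z [0.032 0.047] ((526.8719482421875, -52.08779525756836), (43.90199279785156, 43.121734619140625), 33.79725646972656)
scene blue [240 244  19   8 141] [249.1 247.5] [ 0.5564 -0.0953  0.0403] z [0.03  0.047] ((873.05078125, -418.45513916015625), (46.94093322753906, 958.5367431640625), 44.382408142089844)
```

View pics/ct.png

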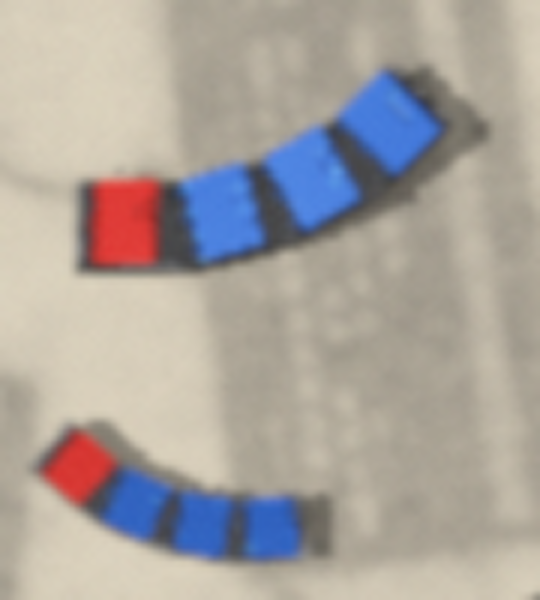

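View pics/cs.png

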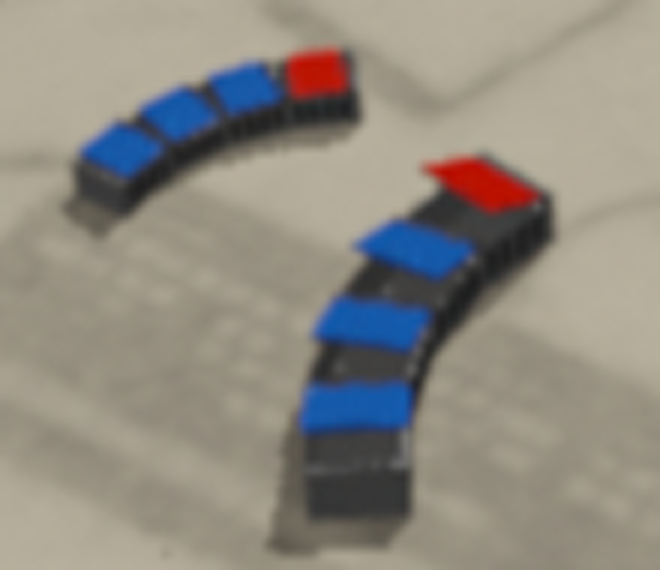

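Size settles it: the raceway at top (298,224) has flaps about 43 mm wide and a top at 34 mm, so it is the larger. The other, at top (285,279), has about 28 mm flaps. In the crops the chosen one starts with red at (275,232) and its four flaps stand open. Next I'll fit the pose.

```bash
cat > fit.py <<'E'
from h import *
from scipy.optimize import least_squares
def flaps(n,z):
    hsv=cv2.cvtColor(z["p"],cv2.COLOR_RGB2HSV)
    red=((hsv[...,0]<10)|(hsv[...,0]>170))&(hsv[...,1]>120)&(hsv[...,2]>60)
    blue=(abs(hsv[...,0].astype(int)-110)<15)&(hsv[...,1]>110)&(hsv[...,2]>60)
    out=[]
    for m in(red,blue):
        N,l,st,ce=cv2.connectedComponentsWithStats(m.astype(np.uint8),connectivity=4)
        for i in range(1,N):
            if 60<st[i,4]<400:
                v,u=np.nonzero(l==i);P=pts(n,np.c_[u,v],z["d"][v,u])
                c=np.median(P,0)
                if .46<c[0]<.62 and -.16<c[1]<.1 and .025<c[2]<.07:
                    r=cv2.minAreaRect(np.c_[u,v].astype(np.float32))
                    Q=plane(n,ce[i],c[2])[0]  # centroid ray at flap mid height
                    out.append((Q,P))
    return sorted(out,key=lambda a:-a[0][1])
def model(p,s):
    # p: x,y,yaw of row middle ; s: distance along each section; returns 4x2, headings
    a=np.radians([-22.5,-7.5,7.5,22.5]);d=np.c_[np.cos(a),np.sin(a)]
    st=np.r_[[[0,0]],np.cumsum(d*52e-3,0)];mid=st[2]
    q=st[:4]-mid+d*np.reshape(s,(-1,1))
    c,S=np.cos(p[2]),np.sin(p[2]);M=np.array([[c,-S],[S,c]])
    return q@M.T+p[:2],a+p[2]
if __name__=="__main__":
    import sys
    k=sys.argv[1] if len(sys.argv)>1 else "0"
    A={}
    for n in("top","scene"):
        z=np.load(f"{n}{k}.npz");f=flaps(n,z);A[n]=np.array([q for q,_ in f])
        print(n,(A[n]*1000).round(1).tolist())
        def fun(p): return (model(p,p[3])[0]-A[n][:,:2]).ravel()
        r=least_squares(fun,[.52,-.03,-1.2,.025]);print(n,"x,y,yaw,s",r.x.round(4),"rms mm",1e3*np.sqrt(np.mean(r.fun**2)))
        print("res",(r.fun*1000).round(1)," headings deg",np.degrees(model(r.x,0)[1]).round(1))
        a=model(r.x,0)[1]
        for (q,P),h,c in zip(f,a,model(r.x,r.x[3])[0]):
            al=(P[:,:2]-c)@[np.cos(h),np.sin(h)];ac=(P[:,:2]-c)@[-np.sin(h),np.cos(h)]
            ok=(abs(al)<.03)&(abs(ac)<.018)
            g=np.polyfit(al[ok],P[ok,2],1)
            print(" slope angle",np.arctan(g[0]).round(2),"z@centre",g[1].round(4),"along",(np.percentile(al,[3,97])*1000).round(1),"across",(np.percentile(ac,[3,97])*1000).round(1))
E
python3 fit.py
```

```text
top [[500.6, 46.0, 42.7], [504.4, -6.5, 41.7], [522.2, -55.3, 41.8], [553.1, -97.5, 42.0]]
top x,y,yaw,s [ 0.5252 -0.0585 -1.0683 -0.0042] rms mm 0.3355378021035454
res [-0.4 -0.2  0.3  0.3  0.5  0.2 -0.4 -0.3]  headings deg [-83.7 -68.7 -53.7 -38.7]
 slope angle 0.41 z@centre 0.0429 along [-19.   17.7] across [-20.9  21.6]
 slope angle 0.38 z@centre 0.0412 along [-17.1  17.8] across [-21.7  21.3]
 slope angle 0.18 z@centre 0.0402 along [-18.3  19.1] across [-22.   21.2]
 slope angle 0.06 z@centre 0.0418 along [-18.7  21.6] across [-20.7  22.1]
scene [[506.1, 45.7, 41.9], [511.0, -4.9, 40.3], [527.8, -53.5, 40.1], [556.7, -95.1, 39.9]]
scene x,y,yaw,s [ 0.5159 -0.0303 -1.2265  0.026 ] rms mm 0.4610687181176835
res [ 0.1  0.8 -0.6 -0.   0.   0.   0.5 -0.7]  headings deg [-92.8 -77.8 -62.8 -47.8]
 slope angle 0.49 z@centre 0.0412 along [-21.1  18.7] across [-22.9  20.5]
 slope angle 0.32 z@centre 0.0403 along [-22.2  17.6] across [-20.5  20.3]
 slope angle 0.33 z@centre 0.04 along [-22.5  18.4] across [-20.8  19.8]
 slope angle 0.34 z@centre 0.0401 along [-27.6  18.8] across [-21.4  22. ]
```

```bash
cat > fit2.py <<'E'
from fit import *
def run(s,k="0",pr=True):
    out=[]
    for n in("top","scene"):
        z=np.load(f"{n}{k}.npz");f=flaps(n,z);A=np.array([q for q,_ in f])
        r=least_squares(lambda p:(model(p,s)[0]-A[:,:2]).ravel(),[.52,-.03,-1.2])
        if pr: print(n,s,r.x.round(4),"rms",(1e3*np.sqrt(np.mean(r.fun**2))).round(2))
        out.append(r.x)
    return out
if __name__=="__main__":
    for s in(.0185,.0225,.0265): run(s)
    # body extents: dark (low sat, low value) pixels around; gray world z 0.02..0.04 by depth
    for n in("top","scene"):
        z=np.load(f"{n}0.npz");d=z["d"];v,u=np.nonzero(d>0);P=pts(n,np.c_[u,v],d[v,u])
        k=(P[:,2]>.015)&(P[:,2]<.07)&(P[:,0]>.45)&(P[:,0]<.62)&(P[:,1]>-.17)&(P[:,1]<.11);P=P[k]
        p=run(.0245,pr=False)[0 if n=="top" else 1]
        h=model(p,0)[1];s0=model(p,0)[0];e=model(p,.052)[0]
        for i,o in((0,s0[0]),(3,e[3])):
            al=(P[:,:2]-o)@[np.cos(h[i]),np.sin(h[i])];ac=(P[:,:2]-o)@[-np.sin(h[i]),np.cos(h[i])]
            m=(abs(ac)<.018)&(abs(al)<.035)
            print(n,"end",i,"along pct mm",(np.percentile(al[m],[0,2,98,100])*1000).round(1),m.sum())
        for i in range(4):
            c=model(p,.0245)[0][i]
            al=(P[:,:2]-c)@[np.cos(h[i]),np.sin(h[i])];ac=(P[:,:2]-c)@[-np.sin(h[i]),np.cos(h[i])]
            m=(abs(al)<.02)&(abs(ac)<.04); print("   sec",i,"across",(np.percentile(ac[m],[2,50,98])*1000).round(1))
E
python3 fit2.py
python3 - <<'E'
from fit2 import *
z=np.load("top0.npz");im=z["p"][:,:,::-1].copy()
k=6;x0,y0=255,190
c=cv2.resize(im[y0:y0+60,x0:x0+90],None,fx=k,fy=k,interpolation=cv2.INTER_CUBIC)
p=run(.0245)[0];h=model(p,0)[1]
for i in range(4):
    q=[]
    for s,w in((0,-.023),(0,.023),(.052,.023),(.052,-.023)):
        b=model(p,s)[0][i]+w*np.array([-np.sin(h[i]),np.cos(h[i])]);q.append([*b,.03])
    uv=(proj("top",np.array(q))-[x0,y0]+.5)*k
    cv2.polylines(c,[uv.round().astype(np.int32)],True,(0,255,255),1)
cv2.imwrite("pics/ov.png",c)
E
```

```text
top 0.0185 [ 0.5135 -0.0388 -1.1819] rms 0.55
scene 0.0185 [ 0.5187 -0.0374 -1.1886] rms 0.49
top 0.0225 [ 0.5119 -0.0351 -1.2022] rms 0.57
scene 0.0225 [ 0.5172 -0.0336 -1.2088] rms 0.47
top 0.0265 [ 0.5105 -0.0313 -1.2224] rms 0.57
scene 0.0265 [ 0.5157 -0.0299 -1.2291] rms 0.46
top end 0 along pct mm [-1.2 -1.1 34.8 35. ] 122
top end 3 along pct mm [-34.9 -34.4   1.2   1.4] 112
   sec 0 across [-23.1  -1.8  22.2]
   sec 1 across [-22.9  -1.3  22.9]
   sec 2 across [-23.3  -1.4  21.4]
   sec 3 across [-23.1  -0.5  22.8]
scene end 0 along pct mm [-4.5 -1.5 34.1 34.5] 78
scene end 3 along pct mm [-33.8 -33.3   2.3   3.5] 149
   sec 0 across [-24.9   2.   22.4]
   sec 1 across [-25.8   1.5  21. ]
   sec 2 across [-23.8   0.8  21.4]
   sec 3 across [-24.   -0.4  20.5]
top 0.0245 [ 0.5112 -0.0332 -1.2123] rms 0.57
scene 0.0245 [ 0.5164 -0.0318 -1.219 ] rms 0.46
```

View pics/ov.png

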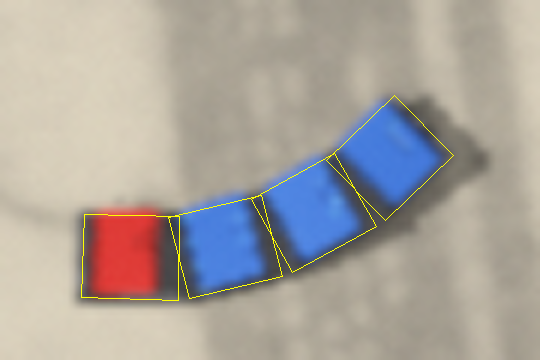

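The overlay fits: the yellow sections (82–452, 95–300) coincide with the body and flaps. Both body ends agree to about 1 mm along the row, and the two cameras differ by 5 mm in x, so I'll average them. Now I'll work out stations.

```bash
python3 - <<'E'
from fit import *
p=np.array([.5138,-.0325,-1.2155])
for r in(-.006,0,.010,.022,.032,.04,.046):
    q,h=model(p,.006+r);print("r",r,(q*1000).round(1).tolist())
print(np.degrees(h))
q=np.array([.166,-.654]);
E
```

```text
r -0.006 [[504.2, 70.2], [502.2, 18.2], [513.8, -32.5], [538.1, -78.5]]
r 0 [[503.9, 64.2], [503.6, 12.3], [516.6, -37.8], [542.2, -82.9]]
r 0.01 [[503.6, 54.2], [505.8, 2.6], [521.3, -46.6], [549.0, -90.2]]
r 0.022 [[503.1, 42.2], [508.5, -9.1], [526.9, -57.3], [557.1, -99.0]]
r 0.032 [[502.8, 32.2], [510.7, -18.9], [531.6, -66.1], [563.9, -106.3]]
r 0.04 [[502.5, 24.2], [512.5, -26.7], [535.3, -73.2], [569.4, -112.2]]
r 0.046 [[502.2, 18.2], [513.8, -32.5], [538.1, -78.5], [573.5, -116.6]]
[-92.14302 -77.14302 -62.14302 -47.14302]
```

Call:
arm_command:
  targets:
    - [[0,0,0.13],[30,35,0],1]
    - [[0,0,0.13],[35,35,0],1]
    - [[0,0,0.13],[35,35,0],1]
    - [[0,0,0.13],[35,35,0],1]
    - [[0,0,0.13],[35,35,0],1]
    - [[0,0,0.13],[30,40,0],1]
    - [[0,0,0.13],[30,40,0],1]
    - [[0,0,0.13],[25,40,0],1]
  squeeze: 10

```text
t: 0.9
eef_pos: [0.4223, -0.3573, 0.4044]
ee_rot: [3.141, 0.0, -1.847]
force: [0.7, -0.8, 0.2]
width: 0.0293
```

Call:
arm_command:
  targets:
    - [[0,0,0.06],[20,45,0],1]
    - [[0,0,0.06],[20,48,0],1]
    - [[0,0,0.06],[20,48,0],1]
    - [[0,0,0.065],[10,48,-10],1]
    - [[0,0,0],[5,48,-20],1]
    - [[0,0,0],[5,48,-20],1]
    - [[0,0,0],[2,48,-20],1]
    - [[0,0,0],[0,48,-20],1]

```text
t: 1.7
eef_pos: [0.5008, 0.0121, 0.3172]
ee_rot: [-3.141, 0.0, -1.608]
force: [1.9, -0.4, 0.4]
width: 0.0009
```

Call:
arm_command:
  targets:
    - [[0,0,0],[0,30,-10],1]
    - [[0,0,0],[0,0,0],1]
    - [[0,0,0],[0,0,0],1]

```text
t: 2.0
eef_pos: [0.501, 0.0409, 0.3075]
ee_rot: [3.14, -0.001, -1.606]
force: [0.2, 0.1, 0.7]
width: 0.001
```

```bash
python3 - <<'E'
from station import *
s=get_state();print(s["t"],s["eef_pos"],s["ee_rot"],s["force"],s["width"],s["q"])
import cv2,numpy as np
p,d=grab_frame("scene");np.savez("scene1.npz",p=p,d=d);cv2.imwrite("pics/s1.png",cv2.resize(p[130:290,160:380,::-1],None,fx=3.5,fy=3.5))
E
```

```text
2.0 [0.5009721  0.04086824 0.30752138] [ 3.14046450e+00 -6.07521990e-04 -1.60583086e+00] [0.1619257  0.1253067  0.68800305] 0.0010087278794989215 [ 4.72903657e-01  1.65320755e-01 -4.96020442e-01 -2.26411453e-05
 -9.10736337e-01 -5.07924640e-01]
```

View pics/s1.png

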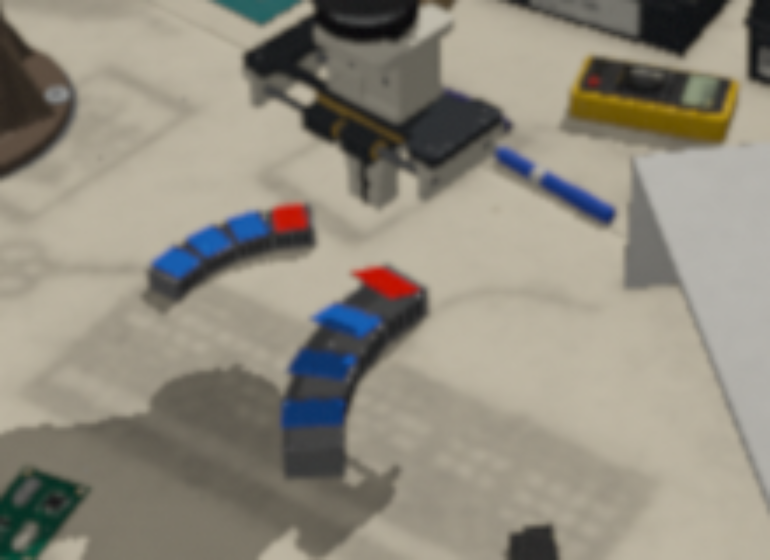

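The closed fingertips hang at crop (373,190), clear above and behind the red flap at (388,280). The path down is free.

Call:
arm_command:
  targets:
    - [[0,0,0],[1,10,-15],1]
    - [[0,0,0],[1,9,-20],1]
    - [[0,0,0],[1,2,-20],1]
    - [[0,0,0],[0,0,-15],1]
    - [[0,0,0],[0,0,-8],1]
    - [[0,0,0],[0,0,0],1]
    - [[0,0,0],[0,0,0],1]

```text
t: 2.75
eef_pos: [0.5045, 0.0608, 0.2306]
ee_rot: [-3.141, 0.0, -1.609]
force: [-1.0, -0.4, 0.2]
width: 0.0008
```

```bash
python3 - <<'E'
from station import *
import cv2,numpy as np
p,d=grab_frame("scene");np.savez("scene2.npz",p=p,d=d);cv2.imwrite("pics/s2.png",cv2.resize(p[150:270,190:330,::-1],None,fx=5,fy=5))
E
```

```text
(no output)
```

View pics/s2.png

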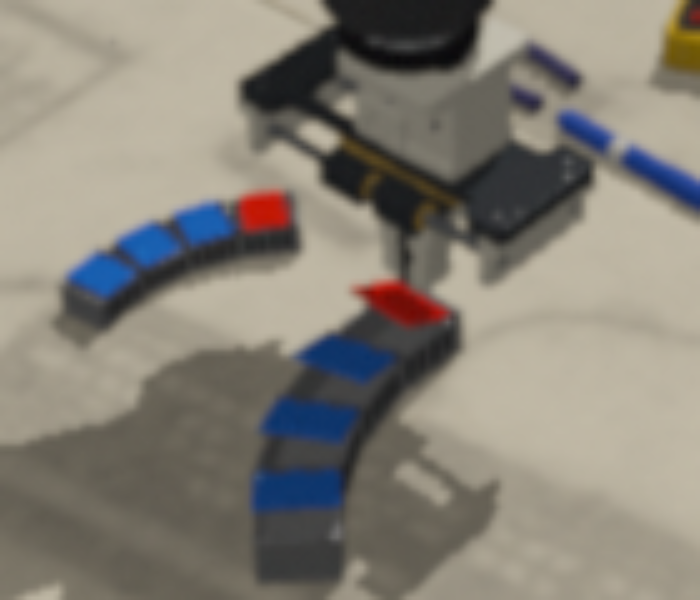

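The fingertips at (410,265) are centred just behind and above the hinge of the red flap at (405,305). Starting the pass.

Call:
arm_command:
  targets:
    - [[0,0,0],[0,0,-4],1]
    - [[0,0,0],[0,-3,-3],1]
    - [[0,0,0],[0,-3,-2],1]
    - [[0,0,0],[0,-3,-2],1]
    - [[0,0,0],[0,-3,-1],1]
    - [[0,0,0],[0,0,0],1]

```text
t: 3.4
eef_pos: [0.5042, 0.0489, 0.2179]
ee_rot: [-3.142, -0.0, -1.608]
force: [0.8, 0.0, 0.2]
width: 0.0005
```

Call:
arm_command:
  targets:
    - [[0,0,0],[0,-3,-1],1]
    - [[0,0,0],[0,-3,-1],1]
    - [[0,0,0],[0,-3,-1],1]
    - [[0,0,0],[0,-3,-1],1]
    - [[0,0,0],[0,0,0],1]

```text
t: 3.9
eef_pos: [0.504, 0.0367, 0.2137]
ee_rot: [3.141, -0.0, -1.608]
force: [0.5, -0.8, 0.5]
width: 0.0007
```

```bash
python3 - <<'E'
from station import *
import cv2,numpy as np
s=get_state();print(s["force"],s["eef_pos"])
p,d=grab_frame("scene");np.savez("scene3.npz",p=p,d=d);cv2.imwrite("pics/s3.png",cv2.resize(p[170:270,210:310,::-1],None,fx=6,fy=6))
s=get_state();print(s["force"],s["eef_pos"])
E
```

```text
[ 0.45091612 -0.80254659  0.52924501] [0.50396878 0.03670181 0.21372264]
[-1.30212532 -0.51571184  0.94675298] [0.50394606 0.03683161 0.21374072]
```

View pics/s3.png

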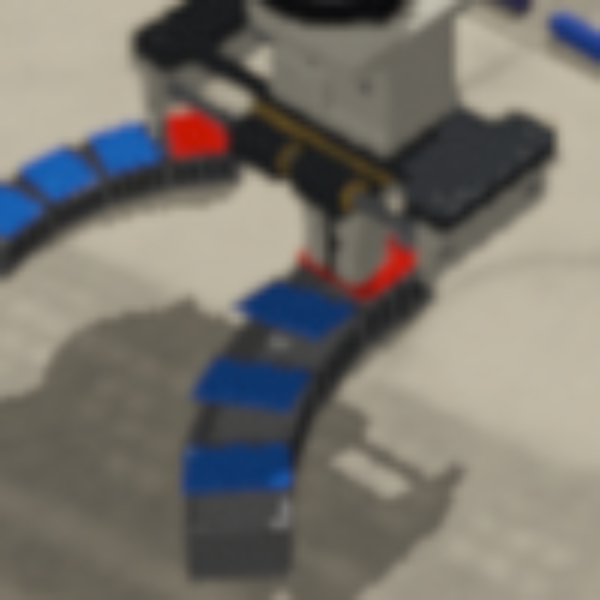

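The red flap is going down under the tips at (360,280). Now I'll press it the last bit flat while reading the force.

Call:
arm_command:
  targets:
    - [[0,0,0],[0,-2,-1],1]
    - [[0,0,0],[0,-1,-0.5],1]
    - [[0,0,0],[0,0,0],1]

```text
t: 4.25
eef_pos: [0.5042, 0.0342, 0.2124]
ee_rot: [3.142, 0.0, -1.608]
force: [0.2, 0.6, 0.1]
width: 0.0002
```

Call:
arm_command:
  targets:
    - [[0,0,0],[0,-1,-0.5],1]
    - [[0,0,0],[0,0,0],1]

```text
t: 4.45
eef_pos: [0.5043, 0.0335, 0.2123]
ee_rot: [-3.141, 0.001, -1.608]
force: [-1.8, 3.7, 4.0]
width: 0.0005
```

Contact: 4 N upward at tip height 34.3 mm, so the red flap is flat. Next I lift a little, stay close above, turn 15° and go on to flap 2.

Call:
arm_command:
  targets:
    - [[0,0,0],[0,-1,2],1]
    - [[0,0,0.05],[0,-4,2],1]
    - [[0,0,0.06],[0,-6,3],1]
    - [[0,0,0.06],[0,-6,3],1]
    - [[0,0,0.06],[0,-6,1],1]
    - [[0,0,0.032],[1,-6,0],1]
    - [[0,0,0],[0,0,0],1]

```text
t: 5.15
eef_pos: [0.5049, 0.0036, 0.2228]
ee_rot: [3.141, -0.0, -1.346]
force: [0.9, -0.7, -0.4]
width: 0.0003
```

```bash
python3 - <<'E'
from station import *
import cv2,numpy as np
for n,b,k in(("scene",(210,170,310,270),6),("top",(255,190,345,250),6)):
    p,d=grab_frame(n);np.savez(n+"4.npz",p=p,d=d);cv2.imwrite(f"pics/{n}4.png",cv2.resize(p[b[1]:b[3],b[0]:b[2],::-1],None,fx=k,fy=k))
s=get_state();print(s["force"],s["eef_pos"],s["ee_rot"])
E
```

```text
[ 0.15177406 -0.06661321  0.73224023] [0.5049867  0.00408049 0.22283092] [ 3.14112966e+00 -1.06362177e-04 -1.34724267e+00]
```

View pics/scene4.png

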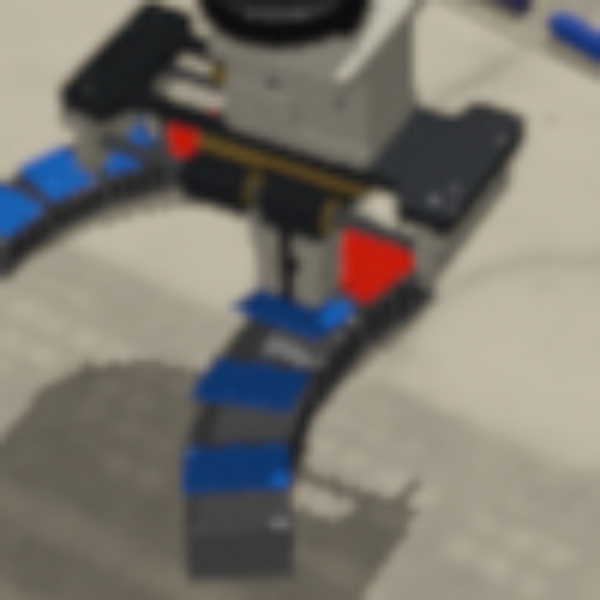

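The red flap lies flat at (375,265), the raceway is unmoved with its far end still at (240,580), and the tips are over flap 2.

Call:
arm_command:
  targets:
    - [[0,0,0],[0.6,-3,-2],1]
    - [[0,0,0],[0.6,-3,-2],1]
    - [[0,0,0],[0.8,-3,-1.5],1]
    - [[0,0,0],[0.6,-3,-1.5],1]
    - [[0,0,0],[0.8,-3,-1],1]
    - [[0,0,0],[0.6,-3,-1],1]
    - [[0,0,0],[0.8,-2,-0.5],1]
    - [[0,0,0],[0,0,0],1]

```text
t: 6.05
eef_pos: [0.5099, -0.0162, 0.2133]
ee_rot: [3.141, -0.0, -1.346]
force: [-0.0, 0.0, -0.1]
width: 0.0003
```

Call:
arm_command:
  targets:
    - [[0,0,0],[0.3,-1,-0.5],1]
    - [[0,0,0],[0,0,0],1]

```text
t: 6.25
eef_pos: [0.5102, -0.0169, 0.2129]
ee_rot: [3.142, -0.0, -1.346]
force: [1.0, -0.2, 1.6]
width: 0.0004
```

Call:
arm_command:
  targets:
    - [[0,0,0],[0,-0.5,-0.5],1]
    - [[0,0,0],[0,0,0],1]

```text
t: 6.45
eef_pos: [0.5103, -0.0172, 0.2124]
ee_rot: [-3.141, 0.0, -1.346]
force: [-0.3, -0.2, 0.3]
width: 0.0003
```

Call:
arm_command:
  targets:
    - [[0,0,0],[0,0,-0.4],1]
    - [[0,0,0],[0,0,0],1]

```text
t: 6.65
eef_pos: [0.5103, -0.0172, 0.2123]
ee_rot: [-3.141, -0.0, -1.346]
force: [-0.9, 0.2, 4.1]
width: 0.0005
```

Flap 2 is flat, with 4.1 N of contact at the same height. On to flap 3.

Call:
arm_command:
  targets:
    - [[0,0,0],[0.3,-1,2],1]
    - [[0,0,0.05],[1,-4,2],1]
    - [[0,0,0.06],[2,-6,3],1]
    - [[0,0,0.06],[2,-6,3],1]
    - [[0,0,0.06],[2.5,-6,1],1]
    - [[0,0,0.032],[2.5,-5,0],1]
    - [[0,0,0],[0,0,0],1]

```text
t: 7.35
eef_pos: [0.5206, -0.0457, 0.223]
ee_rot: [3.141, 0.0, -1.084]
force: [0.6, -0.2, 0.8]
width: 0.0005
```

Call:
arm_command:
  targets:
    - [[0,0,0],[1.4,-2.7,-2],1]
    - [[0,0,0],[1.4,-2.7,-2],1]
    - [[0,0,0],[1.4,-2.7,-1.5],1]
    - [[0,0,0],[1.4,-2.7,-1.5],1]
    - [[0,0,0],[1.4,-2.7,-1],1]
    - [[0,0,0],[1.4,-2.7,-1],1]
    - [[0,0,0],[1,-2,-0.5],1]
    - [[0,0,0],[0,0,0],1]

```text
t: 8.15
eef_pos: [0.5301, -0.0638, 0.2134]
ee_rot: [3.141, -0.0, -1.084]
force: [0.0, -0.2, -0.0]
width: 0.0003
```

Call:
arm_command:
  targets:
    - [[0,0,0],[0.4,-0.8,-0.5],1]
    - [[0,0,0],[0,0,0],1]

```text
t: 8.35
eef_pos: [0.5303, -0.0643, 0.213]
ee_rot: [3.142, -0.0, -1.084]
force: [-0.2, -0.2, 0.8]
width: 0.0002
```

Call:
arm_command:
  targets:
    - [[0,0,0],[0.2,-0.4,-0.5],1]
    - [[0,0,0],[0,0,0],1]

```text
t: 8.55
eef_pos: [0.5305, -0.0646, 0.2125]
ee_rot: [-3.141, -0.0, -1.084]
force: [0.5, 0.0, -0.2]
width: 0.0002
```

Call:
arm_command:
  targets:
    - [[0,0,0],[0,0,-0.4],1]
    - [[0,0,0],[0,0,0],1]

```text
t: 8.75
eef_pos: [0.5305, -0.0647, 0.2123]
ee_rot: [-3.142, -0.0, -1.084]
force: [-0.4, 1.2, 4.0]
width: 0.0003
```

```bash
python3 - <<'E'
from station import *
import cv2,numpy as np
p,d=grab_frame("scene");np.savez("scene5.npz",p=p,d=d);cv2.imwrite("pics/s5.png",cv2.resize(p[170:270,210:310,::-1],None,fx=6,fy=6))
s=get_state();print(s["force"],s["eef_pos"],s["ee_rot"])
E
```

```text
[-1.64275738  0.35648397  3.9664398 ] [ 0.53053624 -0.0646478   0.21231406] [-3.14150302e+00 -1.08174974e-04 -1.08365621e+00]
```

View pics/s5.png

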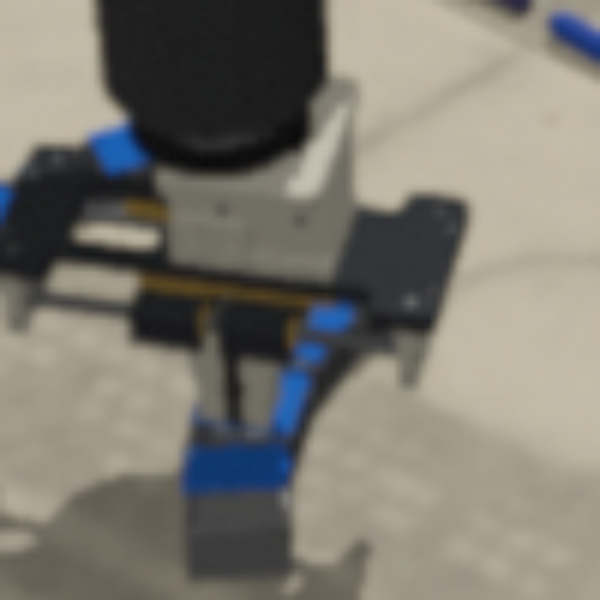

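Flap 3 is shut. The far end of the raceway is still at (240,578), so it hasn't moved. Now the last flap.

Call:
arm_command:
  targets:
    - [[0,0,0],[0.5,-1,2],1]
    - [[0,0,0.05],[2,-3.5,2],1]
    - [[0,0,0.06],[3.5,-5,3],1]
    - [[0,0,0.06],[3.5,-5,3],1]
    - [[0,0,0.06],[4,-5,1],1]
    - [[0,0,0.032],[4,-4.9,0],1]
    - [[0,0,0],[0,0,0],1]

```text
t: 9.5
eef_pos: [0.5484, -0.0895, 0.223]
ee_rot: [-3.142, -0.0, -0.822]
force: [-0.7, -0.0, 0.9]
width: 0.0005
```

Call:
arm_command:
  targets:
    - [[0,0,0],[2.1,-2.2,-2],1]
    - [[0,0,0],[2.1,-2.2,-2],1]
    - [[0,0,0],[2.1,-2.2,-1.5],1]
    - [[0,0,0],[2.1,-2.2,-1.5],1]
    - [[0,0,0],[2.1,-2.2,-1],1]
    - [[0,0,0],[2.1,-2.2,-1],1]
    - [[0,0,0],[1.5,-1.6,-0.5],1]
    - [[0,0,0],[0,0,0],1]

```text
t: 10.3
eef_pos: [0.5624, -0.1041, 0.2135]
ee_rot: [-3.142, -0.0, -0.822]
force: [0.0, -0.3, -0.0]
width: 0.0004
```

Call:
arm_command:
  targets:
    - [[0,0,0],[0.6,-0.6,-0.5],1]
    - [[0,0,0],[0.2,-0.2,-0.5],1]
    - [[0,0,0],[0,0,0],1]

```text
t: 10.6
eef_pos: [0.5629, -0.1047, 0.2126]
ee_rot: [-3.142, -0.0, -0.822]
force: [-0.6, 0.1, 0.1]
width: 0.0005
```

Call:
arm_command:
  targets:
    - [[0,0,0],[0,0,-0.4],1]
    - [[0,0,0],[0,0,0],1]

```text
t: 10.8
eef_pos: [0.5629, -0.1047, 0.2124]
ee_rot: [-3.142, -0.0, -0.822]
force: [-0.6, 0.4, 2.4]
width: 0.0008
```

Call:
arm_command:
  targets:
    - [[0,0,0],[0,0,-0.2],1]
    - [[0,0,0],[0,0,0],1]

```text
t: 11.0
eef_pos: [0.563, -0.1047, 0.2123]
ee_rot: [-3.141, -0.0, -0.822]
force: [-2.0, 0.7, 4.9]
width: 0.0006
```

Call:
arm_command:
  targets:
    - [[0,0,0],[0,0,2],1]
    - [[0,0,0],[0,0,8],1]
    - [[0,0,0],[0,0,20],1]
    - [[0,0,0],[0,0,40],1]
    - [[0,0,0],[0,0,40],1]
    - [[0,0,0],[0,-40,10],1]
    - [[0,0,0],[0,-40,0],1]
    - [[0,0,0],[0,-40,0],1]

```text
t: 11.8
eef_pos: [0.5629, -0.2256, 0.3336]
ee_rot: [-3.14, -0.002, -0.821]
force: [1.2, 0.2, -0.3]
width: 0.0004
```

Call:
arm_command:
  targets:
    - [[0,0,0],[-20,-45,0],1]
    - [[0,0,0],[-20,-45,0],1]
    - [[0,0,0],[-20,-45,0],1]
    - [[0,0,0],[-20,-45,0],1]
    - [[0,0,0],[-20,-45,0],1]
    - [[0,0,0],[0,0,0],1]
    - [[0,0,0],[0,0,0],1]

```text
t: 12.5
eef_pos: [0.4619, -0.4509, 0.332]
ee_rot: [-3.142, 0.0, -0.825]
force: [0.3, 0.9, -0.2]
width: 0.0007
```

```bash
python3 - <<'E'
from station import *
import cv2,numpy as np
for n,b,k in(("scene",(190,170,310,270),6),("top",(255,190,345,250),6)):
    p,d=grab_frame(n);np.savez(n+"6.npz",p=p,d=d);cv2.imwrite(f"pics/{n}6.png",cv2.resize(p[b[1]:b[3],b[0]:b[2],::-1],None,fx=k,fy=k))
    cv2.imwrite(f"pics/{n}6f.png",p[:,:,::-1])
E
python3 fit.py 6; python3 -c "
from fit2 import *
run(.0245);run(.026,'6')"
```

```text
top [[499.7, 43.7, 35.1], [504.9, -8.0, 34.6], [523.1, -56.5, 35.0], [553.6, -98.0, 34.7]]
top x,y,yaw,s [ 0.5183 -0.0486 -1.1222  0.0092] rms mm 0.12384396439031031
res [-0.1 -0.1 -0.   0.1  0.1  0.2 -0.1 -0.2]  headings deg [-86.8 -71.8 -56.8 -41.8]
 slope angle 0.25 z@centre 0.0337 along [-19.6  18.9] across [-21.7  22.9]
 slope angle 0.06 z@centre 0.0347 along [-19.   18.9] across [-22.   21.3]
 slope angle 0.07 z@centre 0.0337 along [-18.2  19.3] across [-21.3  20.8]
 slope angle 0.13 z@centre 0.0336 along [-19.   18.5] across [-20.4  21.1]
scene [[505.3, 43.8, 32.5], [510.7, -6.7, 32.9]]
top 0.0245 [ 0.5112 -0.0332 -1.2123] rms 0.57
scene 0.0245 [ 0.5164 -0.0318 -1.219 ] rms 0.46
top 0.026 [ 0.5109 -0.0333 -1.2073] rms 0.19Traceback (most recent call last):
  File "fit.py", line 34, in <module>
    r=least_squares(fun,[.52,-.03,-1.2,.025]);print(n,"x,y,yaw,s",r.x.round(4),"rms mm",1e3*np.sqrt(np.mean(r.fun**2)))
    return func(*args, **kwargs)
    vector_fun = VectorFunction(
        fun_wrapped,
    ...<6 lines>...
        workers=workers
    )
    self._update_fun()
    ~~~~
[... 194 characters left out ...]
 self.f(x, *self.args, **self.kwargs)
           ~~~~~~^^^^^^^^^^^^^^^^^^^^^^^^^^^^^^
  File "fit.py", line 33, in fun
    def fun(p): return (model(p,p[3])[0]-A[n][:,:2]).ravel()
                        ~~~~~~~~~~~~~~~~^~~~~~~~~~~
ValueError: operands could not be broadcast together with shapes (4,2) (2,2) 
Traceback (most recent call last):
  File "fit2.py", line 6, in run
    r=least_squares(lambda p:(model(p,s)[0]-A[:,:2]).ravel(),[.52,-.03,-1.2])
  File "fit2.py", line 6, in <lambda>
    r=least_squares(lambda p:(model(p,s)[0]-A[:,:2]).ravel(),[.52,-.03,-1.2])
                              ~~~~~~~~~~~~~^~~~~~~~
ValueError: operands could not be broadcast together with shapes (4,2) (2,2)
```

View pics/scene6.png

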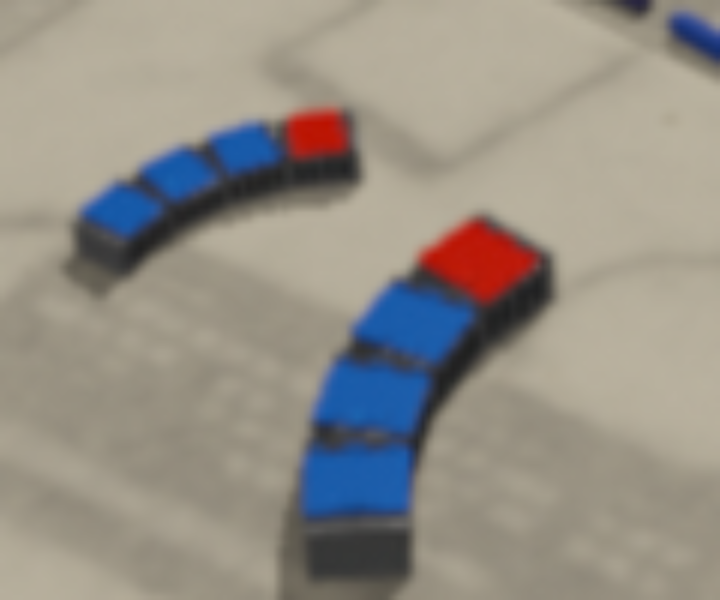

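View pics/top6f.png

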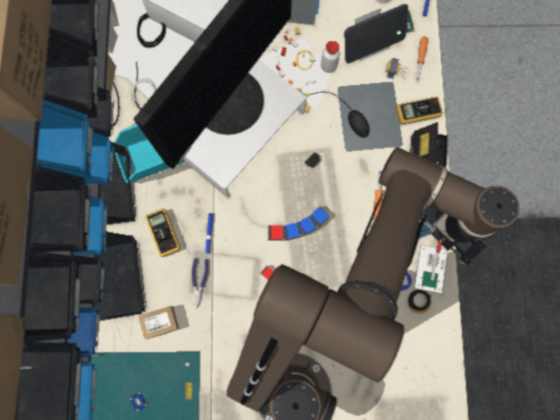

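```bash
python3 - <<'E'
from fit import *
for n,p in(("top",[.5109,-.0333,-1.2073]),("scene",[.5160,-.0320,-1.215])):
    z=np.load(n+"6.npz");v,u=np.mgrid[180:290,190:350];v=v.ravel();u=u.ravel();P=pts(n,np.c_[u,v],z["d"][v,u])
    for k in range(4):
        c,h=model(p,.026);al=(P[:,:2]-c[k])@[np.cos(h[k]),np.sin(h[k])];ac=(P[:,:2]-c[k])@[-np.sin(h[k]),np.cos(h[k])]
        m=(abs(al)<.016)&(abs(ac)<.017)
        print(n,k+1,"z hinge half/free half mm",*(1e3*np.median(P[m&(sg*al>.003),2]).round(4) for sg in(-1,1)),m.sum())
a=np.load("scene0.npz")["p"].astype(int);b=np.load("scene6.npz")["p"].astype(int)
for nm,(x,y) in dict(meter=(347,157),pliers=(287,158),marker=(318,183),shell=(312,289),board=(167,277),nutdriver=(213,318),small=(226,200)).items():
    d=abs(a-b)[y-10:y+10,x-12:x+12].max(2);print(nm,"changed px",(d>60).sum())
E
```

```text
top 1 z hinge half/free half mm 35.6 35.9 101
top 2 z hinge half/free half mm 34.3 35.6 102
top 3 z hinge half/free half mm 35.1 36.7 105
top 4 z hinge half/free half mm 33.9 34.7 107
scene 1 z hinge half/free half mm 33.300000000000004 33.0 99
scene 2 z hinge half/free half mm 32.9 33.8 99
scene 3 z hinge half/free half mm 32.2 32.800000000000004 119
scene 4 z hinge half/free half mm 32.5 32.599999999999994 134
meter changed px 0
pliers changed px 0
marker changed px 0
shell changed px 0
board changed px 0
nutdriver changed px 0
small changed px 0
```

View pics/scene6f.png

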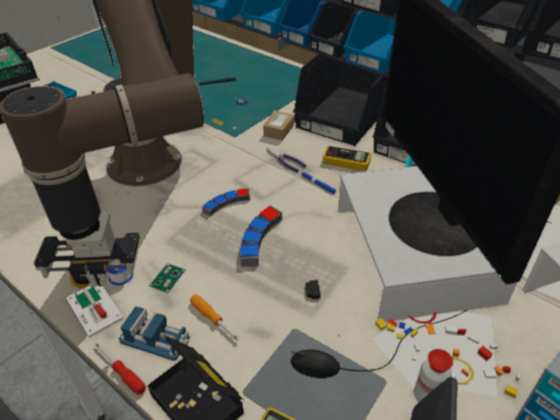

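All four flaps of the raceway at (262,235) lie flat, every bystander is unchanged, and the gripper hangs free at (88,245).

```bash
python3 -c "
from station import *
print(job_done(), get_state()['t'])"
```

```text
the job is handed in; nothing more can be done
the job is handed in; nothing more can be done
```

I drew the closed fingertips once along the larger raceway, from the red flap to the last blue one. Each flap in turn went flat under about 4–5 N, at a tip height of 34.3 mm each time. Between flaps the tips lifted to about 45 mm above the bench to clear the next open flap. The job was handed in at about 12.6 s.

**Last checks:**
- **Flaps:** both cameras show all four flaps flat. The halves of each flap agree in height to within 1.6 mm; the top camera shows flaps 2 and 3 1.3–1.6 mm higher at the free end, the scene camera 0.9 mm or less. I put that down to depth noise.
- **Raceway:** in the top view it is where it was, to under 1 mm.
- **Bystanders:** small scene-camera patches at each bystander and at the smaller raceway show no change.
- **Robot:** it stood clear of everything at hand-in.

**What failed or disagreed:**
- The two cameras differ by about 5 mm in x, so I used their mean.
- A tighter slope fit on the red flap in the top view read 0.25 rad. The half-height check and the picture contradict it.
- The scene-camera refit after the pass failed because the blue flaps merged in the colour mask.

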